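# Unlock the tipping stick case and roll the face-paint sticks into the tray

## Robot

A 6-joint arm with a two-finger parallel gripper is mounted at the origin on the work surface. World frame = base frame: x ahead of the robot, y to its left, z up, the work surface at z = 0. Lengths are in m, angles in rad, forces in N, time in s.
With the tool pointing down it reaches from about 0.275 to 0.75 m from the base axis. Payload 10.2 kg.
Tool frame: the origin (TCP) lies midway between the tips of the shut fingers; the grasp point (between the pads) lies 19 mm behind it; z points along the fingers, y is the line along which they close (so a half turn about z gives the same grasp; the last joint's range is limited). The gripper opens to 85 mm and grips with 20 to 120 N. Pads are 22 mm wide; open, the fingers measure 114 mm over their backs; the gripper's body (76 mm by 85 mm) begins 54 mm behind the grasp point. The pads swing forward as they close: fully open they stand 13 mm farther back than shut.
Start: joints at [0.937, 0.313, 1.498, -0, 1.331, -0.223], TCP at [0.21, 0.481, 0.231] pointing down, gripper open.
Joint ranges: [-2.94, 2.94], [-0.97, 2.17], [0.19, 2.56], [-1.23, 4.37], [0.02, 3.11], [-2.88, 2.88]. Speed limits (rad/s): [2.39, 2.39, 3.01, 3.14, 3.14, 3.14].

## Interface

Orientations are given as a unit quaternion [x, y, z, w].
In Python, from plant import env, claw, planner, imaging, finish_job gives the robot as it stands. The module is installed in compiled form; this text tells all that it offers. Calls block until the motion is done:
- env.move_ptp(position, orientation): joint-space move of the TCP to a pose.
- env.line_to(position, speed=0.15, ori=None): straight line of the TCP; ori=None keeps the orientation; speed is the mean speed in m/s.
- env.goto_joints(angles): joint-space move.
- claw.command_gripper(opening, f_grip=None): opening from 0.0 (shut) to 1.0 (fully open); f_grip is the grip in N (None keeps the last); returns when the fingers have stopped.
- env.sleep(seconds).
- planner.ik(position, orientation): joint angles nearest the present ones, or None.
- env.get_state(): the state.
- imaging.get_image(name): name is "scene" or "side" or "wrist"; returns a dict with "color" (420x560x3 uint8, blue, green, red), "K" (3x3 intrinsics, pixels), "D" ([k1, k2, p1, p2, k3] as OpenCV has them; the pictures are not rectified), "xyz" and "orientation" of the camera in the world; the wrist camera has in their place "hand_eye" (4x4, takes a point from camera to tool coordinates, whose origin is the TCP and whose axes are the flange's). Camera axes: x right, y down, z forward; pixel columns grow to the right and rows downward; lengths in m; the calibration is good to about 2 mm. A picture is of the moment at which its call begins: read the wrist's pose just before it. There is no depth.
A pose or a line that the arm cannot do raises env.MotionError and nothing moves.
- finish_job(): hands the job in; it is judged then, once.
The state is a dict: "time_s": time; "joint_positions": joint angles; "dq": joint speeds; "joint_torque": joint torques, N m; "tcp_pos": TCP position; "tcp_rot": TCP orientation; "ft_force": force on the tool from outside, world axes, zero at the start; "torque": the same for the moment, N m; "gripper_width": opening from 0.0 (shut) to 1.0 (fully open); "grip_force": force on a finger pad.
Only numpy, scipy, OpenCV 4.12 (cv2) and the standard library are available. Lean on these libraries where they do the work, as an engineer would, in place of code of your own. Each camera call takes 0.05 s, during which the arm holds its last target. There are 200 camera calls.

## Task

Pull up the red spring-pin handle on the stand, turn it anticlockwise (seen from above) and lower it into its rest notch so that it stays out by itself; then swing the lid of the case fully back until it stays open. Then push the red-knobbed side lever towards the tray to tip the case, so that all three paint sticks roll out into the blue tray, and let the case drop back level, with the pin still parked and the lid still open. Do not touch the sticks, and leave the other things on the desk alone.

Things in the scene. Friction and masses are not known exactly. Their poses are not given: they have to be found in the camera images.
- stand: Grey fixed tipping stand, 130 x 276 mm base; origin on the desk under its middle; x axis points away from the tray, y left, z up (stand frame, used below). Carries a black case (140 mm wide, x -65 to 45, z 65 to 112 mm) that tips towards -x about a pivot along y at x -45, z 60 mm. Pin on its -y side (vertical axis at x -45, y -105 mm), lever on its +y side.
- pin (a joint): Lift of the spring pin, m: 0 = home, locking the case; 0.024 at most. A spring pulls it down, 4 N at 0 to 6 N at 0.024. Its cross pin sits in a slotted brass collar (44 mm across, top at z 142 mm): lift it 0.018 to 0.022 (at least 0.016) before turning. Parked in the rest notch it reads 0.011 and the case is free.
- pin_turn (a joint): Turn of the pin's handle, rad, anticlockwise from above: 0 = home (bar along the stand's x), 1.22 = over the rest notch (yellow floor, 5 mm deep, takes the cross pin within about 0.08 rad). Stops at 1.25. Turns easily once lifted; let go elsewhere it rests on the collar or snaps home.
- pin_grip (a point): Centre of the pin's red handle bar: 60 mm long (along the stand's x at home), 14 mm thick, 24 mm tall; at home 168 mm above the desk. The point's x axis lies along the bar and turns with it. 14 mm clear between the bar's underside and the collar.
- lid (a joint): Opening of the case's lid, rad: 0 = shut, 2.7 = fully back at its stop. Hinge along y at the rear rim; it swings up and over, away from the tray. No latch or spring: left below about 1.5 it falls shut, past about 1.8 it falls fully back and stays, also while the case is tipped.
- lid_grip (a point): Grip point on the yellow tab standing 36 mm up from the lid (18 mm in x, 14 mm thick in y), 24 mm above the lid's top, 12 mm below the tab's top. Shut: stand x -45, y 0, z 142 mm; 90 mm in front of and 30 mm above the hinge line, moving on an arc about it. The lid is a 116 x 140 mm black plate with six coloured squares and a 33 mm front flap; 100 g.
- lid_hinge (a point): Middle of the lid's hinge line (along the stand's y), at the rear rim: stand x = 45, y = 0, z = 112.5 mm while the case is level.
- case (a joint): Tip of the case, rad: 0 = level, 0.7 = fully tipped forward (stop). Held at 0 while the pin is home. Free, it needs about 2 to 4 N at the lever and drops back to 0 by its own weight when let go. Sticks start to roll at about 0.2; 0.6 or more empties it in about a second.
- lever_top (a point): Centre of the red 28 mm ball on the tipping lever, an upright 12 mm steel rod on the case's pivot axle, on the stand's +y side. Level: stand x -45, y 120, z 170 mm, 110 mm above the pivot. Pushed towards -x it tips the case; at 0.7 rad the ball is at x -116, z 144 mm.
- tray: Blue open tray, 165 x 210 x 40 mm, walls 5 mm, fixed in front of the stand; origin at the centre of its underside, x and y as the stand's.
- stick0: Face-paint stick, red with a white cap, 110 mm long, 20 mm thick, lying along the stand's y inside the closed case at the start. Origin at its centre; its y axis runs along it.
- stick1: Face-paint stick, green with a white cap, 110 mm long, 20 mm thick, lying along the stand's y inside the closed case at the start. Origin at its centre; its y axis runs along it.
- stick2: Face-paint stick, orange with a white cap, 110 mm long, 20 mm thick, lying along the stand's y inside the closed case at the start. Origin at its centre; its y axis runs along it.
- marker: Bystander: black marker pen, 130 x 15 mm, lying left of the tray. Origin under its middle.
- puck: Bystander: white paint puck tub, 60 mm wide, 30 mm high, right of the tray. Origin under its middle.
- jar: Bystander: clear jar with blue cap, 84 mm wide, 50 mm high. Origin under its middle.
- can: Bystander: black drinks can, 66 mm wide, 115 mm high. Origin under its middle.
- tub: Bystander: white round tub, 84 mm wide, 42 mm high. Origin under its middle.
- brushes: Bystander: blue cup with brushes, 80 mm wide, 180 mm high with the brushes. Origin under its middle.

How it is judged:
By the outcome, as a careful person would: the job done as asked, in the order asked, and still so for the second after the job is handed in, with the robot touching nothing.
It also fails if it takes over 72 s, if anything falls off the work surface, if the arm or the gripper's body presses on something with over 40 N, if the wrist force passes 120 N, or if a joint passes its speed limit or range.

## Working session

There is one attempt and no reset: what is moved stays moved. The work goes in short steps, each a Python script; the robot and the scene stay as the last script left them, time stands still between calls to the robot, and variables do not carry over. Pictures are saved under pics/ and viewed, at most 10 in all, crops included, and the job is handed in when it is done.

```bash
mkdir -p pics; python3 - <<'E'
from plant import env, imaging
import cv2, numpy as np
for n in ["scene","side"]:
    d=imaging.get_image(n); cv2.imwrite(f"pics/{n}0.png",d["color"])
    print(n,d["K"],d["D"],d["xyz"],d["orientation"])
    np.savez(f"{n}0.npz",**{k:np.array(d[k]) for k in d})
d=imaging.get_image("wrist");print(d["K"],d["D"],d["hand_eye"])
s=env.get_state();print(s)
E
```

```text
scene [[424.448931     0.         277.76250903]
 [  0.         424.448931   205.01140523]
 [  0.           0.           1.        ]] [-0.0614577  0.         0.         0.         0.       ] [ 0.99568464 -0.3688118   0.99722165] [ 0.84741724  0.43874844 -0.13691233 -0.26577967]
side [[482.58133974   0.         275.96864789]
 [  0.         482.58133974 214.27498033]
 [  0.           0.           1.        ]] [0.01828239 0.         0.         0.         0.        ] [ 0.32091848 -1.00993534  0.79055167] [ 0.8733962  -0.08917824  0.04315816 -0.47682668]
[[320.41247202   0.         278.07734654]
 [  0.         320.41247202 213.74626286]
 [  0.           0.           1.        ]] [-0.0710191  0.         0.         0.         0.       ] [[-4.12073994e-04 -9.50105671e-01 -3.11927947e-01  8.03739613e-02]
 [ 9.99999861e-01 -2.88611074e-04 -4.41970397e-04 -5.80141373e-04]
 [ 3.29892721e-04 -3.11928086e-01  9.50105657e-01 -1.42854490e-01]
 [ 0.00000000e+00  0.00000000e+00  0.00000000e+00  1.00000000e+00]]
{'time_s': 0.15, 'joint_positions': array([ 9.36603062e-01,  3.13266825e-01,  1.49821914e+00, -1.46848649e-05,
        1.33102215e+00, -2.23399309e-01]), 'dq': array([-0.00126653, -0.00213085, -0.00272522, -0.00106548, -0.00046292,
        0.00086842]), 'joint_torque': array([ 2.40083049e-03, -4.12367678e+01, -2.59798068e+01, -1.09914567e-04,
        3.20831663e-03,  4.02995806e-05]), 'tcp_pos': array([0.20955327, 0.48116218, 0.23091086]), 'tcp_rot': array([ 2.03954078e-01,  9.78980349e-01, -4.19257491e-04, -1.83828329e-04]), 'ft_force': array([-0.34587462, -0.91181863, -0.74447961]), 'torque': array([ 0.00998727, -0.02890452, -0.01497654]), 'grip_force': 0.0, 'gripper_width': 0.9982755934388964}
```

View pics/scene0.png

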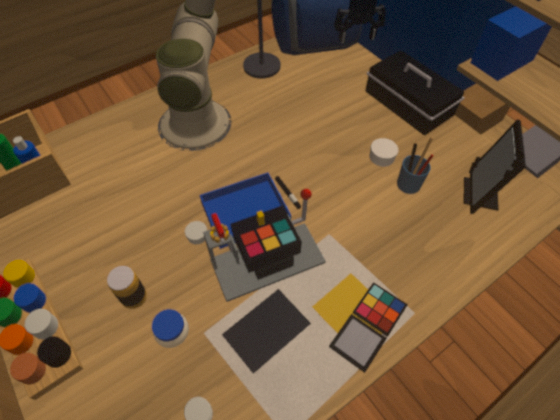

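View pics/side0.png

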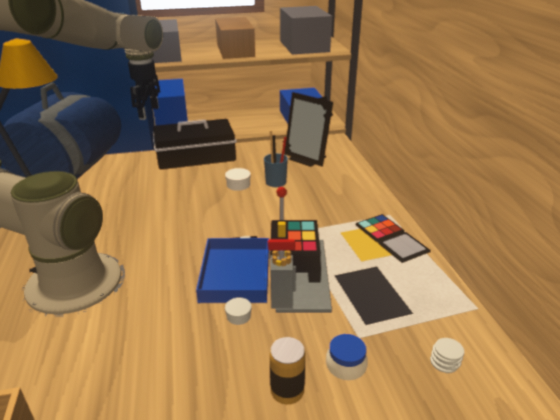

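```bash
python3 - <<'E'
import cv2,numpy as np
a=cv2.imread("pics/scene0.png")[168:298,192:328]; b=cv2.imread("pics/side0.png")[178:318,192:338]
a=cv2.resize(a,(400,382));b=cv2.resize(b,(400,384))
c=np.zeros((384,800,3),np.uint8);c[:382,:400]=a;c[:,400:]=b
cv2.imwrite("pics/z.png",c)
E
```

```text
(no output)
```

View pics/z.png

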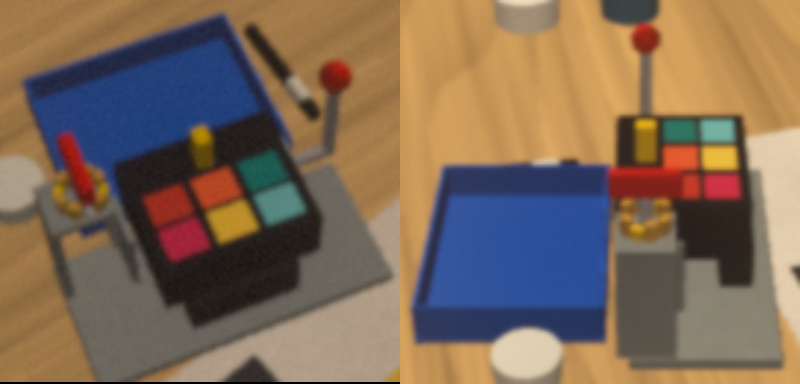

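```bash
cat > fit.py <<'E'
import cv2,numpy as np
from scipy.optimize import least_squares
from scipy.spatial.transform import Rotation as R
C={n:dict(np.load(f"{n}0.npz")) for n in("scene","side")}
def proj(d,P):
    Rc=R.from_quat(d["orientation"]).as_matrix().T
    return cv2.projectPoints(np.float64(P),cv2.Rodrigues(Rc)[0],-Rc@d["xyz"],d["K"],d["D"])[0][:,0]
def S(p,P): # stand->world
    return R.from_euler("z",p[2]).apply(P)+[p[0],p[1],0]
if __name__=="__main__":
    P=np.array([[-.045,.12,.17],[-.045,-.105,.168],[-.045,0,.136]])
    z={"scene":np.array([[336,77],[77,167],[202,146]])/2.941+[192,168],
       "side":np.array([[246,38],[245,183],[246,142]])/2.741+[192,178]}
    f=lambda p:np.concatenate([(proj(C[n],S(p,P))-z[n]).ravel() for n in z])
    for y0 in(-.5,.5):
        r=least_squares(f,[.5,0,y0]);print(r.x,r.cost,r.fun.round(1))
    print(S(r.x,[[-.045,.12,.17],[-.045,-.105,.168],[-.045,0,.142],[-.1475,0,0]]))
E
python3 fit.py
```

```text
[ 0.55898477 -0.08837331 -0.2148933 ] 1.0893636510518714 [-0.1 -0.  -0.5  0.6 -0.2  0.4  0.  -0.4 -0.3 -0.6 -0.2 -0.9]
[ 0.55898477 -0.08837331 -0.2148933 ] 1.0893636510519245 [-0.1 -0.  -0.5  0.6 -0.2  0.4  0.  -0.4 -0.3 -0.6 -0.2 -0.9]
[[ 0.54060899  0.03846253  0.17      ]
 [ 0.49262927 -0.18136227  0.168     ]
 [ 0.5150198  -0.07877736  0.142     ]
 [ 0.41487739 -0.05691994  0.        ]]
```

```bash
cat > h.py <<'E'
import cv2,numpy as np
from scipy.spatial.transform import Rotation as R
from plant import env, claw, planner, imaging
p=[0.5590,-0.0884,-0.2149]
Y=p[2]
def W(P): return R.from_euler("z",Y).apply(P)+[p[0],p[1],0]
def down(yaw): return (R.from_euler("z",Y+yaw)*R.from_euler("x",np.pi)).as_quat() # yaw in stand frame
def st(tag=""):
    s=env.get_state(); print(tag,round(s["time_s"],2),"tcp",(R.from_euler("z",-Y).apply(s["tcp_pos"]-[p[0],p[1],0])).round(4),"F",R.from_euler("z",-Y).apply(s["ft_force"]).round(1),"M",s["torque"].round(2),"w",round(float(s["gripper_width"]),3),"g",round(float(s["grip_force"]),1)); return s
def wrist(name,pts=()):
    s=env.get_state(); d=imaging.get_image("wrist"); im=d["color"].copy()
    Rt=R.from_quat(s["tcp_rot"]).as_matrix(); H=np.array(d["hand_eye"])
    Rc=Rt@H[:3,:3]; t=s["tcp_pos"]+Rt@H[:3,3]
    if len(pts):
        px=cv2.projectPoints(np.float64(W(np.array(pts))),cv2.Rodrigues(Rc.T)[0],-Rc.T@t,np.array(d["K"]),np.array(d["D"]))[0][:,0]
        for u in px: cv2.circle(im,tuple(int(round(v)) for v in u),2,(255,0,255),1)
        print(px.round(1).tolist())
    cv2.imwrite(f"pics/{name}.png",im)
E
python3 - <<'E'
from h import *
env.move_ptp(W([-.045,-.105,.235]),down(0)); claw.command_gripper(.7,40)
st(); b=[[-.045+a,-.105+c,.180] for a in(-.03,.03) for c in(-.007,.007)]
wrist("w1",b+[[-.045,-.105,.18],[-.045,-.105,.142]]+[[-.054,-.007,.154],[-.036,.007,.154]])
E
```

```text
3.08 tcp [-0.045  -0.1049  0.235 ] F [ 0.1 -0.4  0.2] M [ 0.01  0.01 -0.01] w 0.704 g 0.0
[[287.5, 274.8], [267.4, 274.8], [288.4, 190.9], [266.4, 190.9], [277.4, 234.8], [277.5, 216.5], [148.5, 232.8], [127.1, 210.2]]
```

View pics/w1.png

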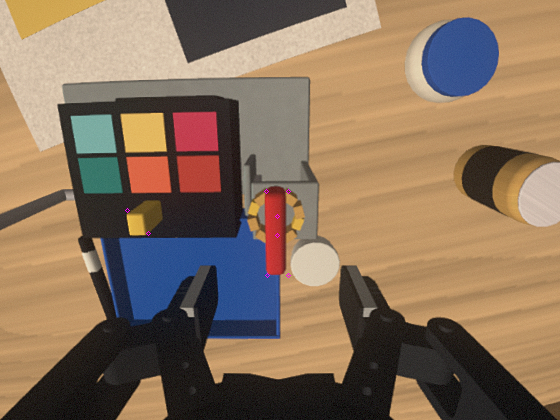

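```bash
python3 - <<'E'
from h import *
c=[-.045,-.1055]
env.line_to(W(c+[.154]),.08); st("at")
claw.command_gripper(0.0,50); st("grip")
env.line_to(W(c+[.174]),.04); st("lift")
env.line_to(W(c+[.174]),.04,down(.61)); st("t1")
env.line_to(W(c+[.174]),.04,down(1.22)); s=st("t2")
wrist("w2")
E
```

```text
at 4.3 tcp [-0.0447 -0.1056  0.1545] F [ 0.1 -0.1 -0.2] M [-0.02 -0.02 -0.05] w 0.705 g 0.0
grip 4.78 tcp [-0.0449 -0.1037  0.1545] F [ 0.1 10.3  5.2] M [ 1.74 -0.3  -0.01] w 0.153 g 49.1
lift 5.43 tcp [-0.045  -0.1037  0.1732] F [ 4.3  9.9 -6.7] M [ 1.21 -0.98 -0.06] w 0.158 g 48.6
t1 6.19 tcp [-0.045  -0.1032  0.1731] F [ 3.5 11.5 -6.1] M [ 1.67 -1.3  -0.01] w 0.154 g 48.6
t2 6.95 tcp [-0.0454 -0.1027  0.1729] F [ 2.2 13.3 -6.5] M [ 2.14 -1.16 -0.02] w 0.152 g 48.8
```

View pics/w2.png

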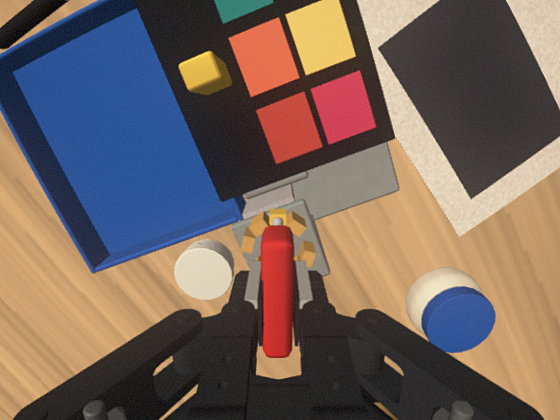

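```bash
python3 - <<'E'
from h import *
c=[-.045,-.103]
env.line_to(W(c+[.174]),.04); st("shift")
env.line_to(W(c+[.166]),.03); st("low")
claw.command_gripper(.35); st("open"); claw.command_gripper(.7)
env.line_to(W(c+[.235]),.1); st("up")
z=.168+.011+.012
u=[np.cos(1.22)*.03,np.sin(1.22)*.03]
wrist("w3",[[-.045+u[0],-.103+u[1],z],[-.045-u[0],-.103-u[1],z],[-.045+u[0],-.103+u[1],z-.011],[-.045-u[0],-.103-u[1],z-.011]])
E
```

```text
shift 7.25 tcp [-0.0454 -0.1023  0.1734] F [ 0.   5.5 -5.7] M [ 0.88 -0.42  0.01] w 0.153 g 48.8
low 7.67 tcp [-0.0453 -0.1023  0.1657] F [-0.4  5.8 -5.7] M [ 1.04 -0.38  0.01] w 0.158 g 49.1
open 7.97 tcp [-0.0447 -0.1035  0.1665] F [-0.2  0.3  0. ] M [-0.01 -0.01 -0.06] w 0.352 g 0.0
up 9.22 tcp [-0.0453 -0.1029  0.2344] F [-0.1  0.   0.2] M [ 0.02 -0.05  0.04] w 0.7 g 0.0
[[278.9, 195.2], [278.9, 283.1], [278.9, 190.7], [278.9, 274.9]]
```

View pics/w3.png

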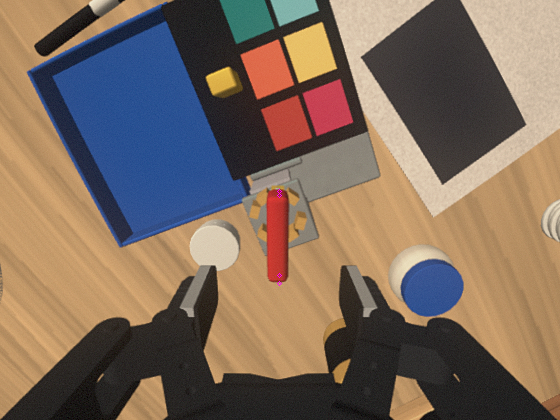

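```bash
cat >> h.py <<'E'
p[0]-=.0018*np.sin(Y); p[1]+=.0018*np.cos(Y)
def ori(t,yaw=0): return (R.from_euler("z",Y)*R.from_euler("y",t)*R.from_euler("z",yaw)*R.from_euler("x",np.pi)).as_quat()
def lidpose(th,t): # lid angle, tool tilt -> stand TCP
    g=np.array([.045,0,.1125])+R.from_euler("y",th).apply([-.09,0,.03])
    return g+.019*np.array([-np.sin(t),0,-np.cos(t)])
E
python3 - <<'E'
from h import *
for T in(.0,.35,.5):
  print(T,[(round(th,2), None if (q:=planner.ik(W(lidpose(th,T*th/1.95)),ori(T*th/1.95))) is None else q.round(2).tolist()) for th in np.linspace(0,1.95,5)])
env.move_ptp(W([-.045,0,.215]),ori(0)); st()
wrist("w4",[[-.054,-.007,.154],[-.036,.007,.154]])
E
```

```text
0.0 [(np.float64(0.0), [-0.37, 0.42, 1.65, -0.0, 1.07, 1.41]), (np.float64(0.49), [-0.37, 0.42, 1.53, -0.0, 1.19, 1.42]), (np.float64(0.98), [-0.36, 0.48, 1.38, -0.0, 1.28, 1.43]), (np.float64(1.46), [-0.35, 0.58, 1.21, -0.0, 1.35, 1.44]), (np.float64(1.95), [-0.34, 0.69, 1.08, -0.0, 1.37, 1.45])]
0.35 [(np.float64(0.0), [-0.37, 0.42, 1.65, -0.0, 1.07, 1.41]), (np.float64(0.49), [-0.36, 0.46, 1.47, -0.01, 1.3, 1.43]), (np.float64(0.98), [-0.35, 0.58, 1.24, -0.02, 1.5, 1.44]), (np.float64(1.46), [-0.33, 0.73, 0.98, -0.03, 1.69, 1.45]), (np.float64(1.95), [-0.32, 0.92, 0.7, -0.04, 1.86, 1.46])]
0.5 [(np.float64(0.0), [-0.37, 0.42, 1.65, -0.0, 1.07, 1.41]), (np.float64(0.49), [-0.36, 0.48, 1.44, -0.02, 1.34, 1.43]), (np.float64(0.98), [-0.34, 0.62, 1.18, -0.03, 1.59, 1.45]), (np.float64(1.46), [-0.33, 0.81, 0.87, -0.04, 1.84, 1.45]), (np.float64(1.95), [-0.32, 1.04, 0.51, -0.06, 2.09, 1.45])]
 10.55 tcp [-4.500e-02 -2.000e-04  2.149e-01] F [ 0.1 -0.5 -0.1] M [-0.01 -0.03 -0.01] w 0.701 g 0.0
[[287.1, 243.7], [266.6, 219.1]]
```

View pics/w4.png

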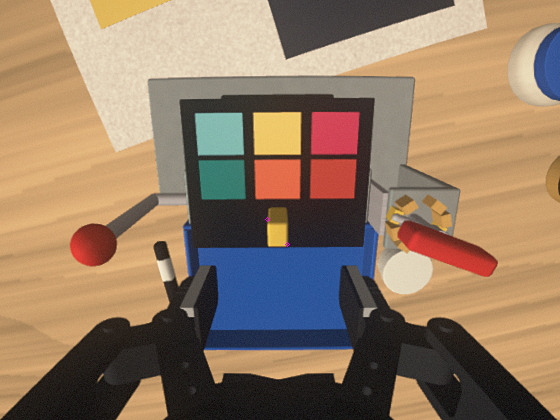

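```bash
python3 - <<'E'
from h import *
T=.45
claw.command_gripper(.45)
env.line_to(W(lidpose(0,0)),.1); st("at")
claw.command_gripper(0,22); st("grip")
for i,th in enumerate(np.linspace(0,1.95,14)[1:]):
    t=T*th/1.95
    env.line_to(W(lidpose(th,t)),.07,ori(t))
    if i%2==0: s=st(f"{th:.2f}")
    if np.linalg.norm(s["ft_force"])>40: print("stop");break
s=st("end"); wrist("w5")
E
```

```text
at 12.01 tcp [-0.0447 -0.      0.1241] F [-0.6  0.1 -0.2] M [ 0.06 -0.03 -0.01] w 0.448 g 0.0
grip 12.34 tcp [-0.0448  0.0002  0.124 ] F [-1.   2.5  3.7] M [0.35 0.08 0.18] w 0.158 g 28.1
0.15 12.69 tcp [-0.04    0.0002  0.1363] F [0.7 3.  0.5] M [ 0.52 -0.34  0.17] w 0.158 g 27.3
0.45 13.39 tcp [-0.0249  0.0003  0.1594] F [ 1.3  4.4 -2.1] M [ 0.71 -0.38  0.06] w 0.157 g 26.5
0.75 14.09 tcp [-0.0037  0.0004  0.1764] F [ 0.8  6.2 -2.7] M [ 0.69 -0.39  0.02] w 0.16 g 25.9
1.05 14.78 tcp [0.0214 0.0006 0.1863] F [-0.7  5.9 -2.9] M [ 0.84 -0.13 -0.01] w 0.159 g 25.2
1.35 15.46 tcp [0.0485 0.0008 0.1883] F [-1.6  7.8 -0.7] M [ 0.99  0.03 -0.19] w 0.158 g 24.7
1.65 16.14 tcp [0.075 0.001 0.182] F [-1.5  7.3  0.3] M [ 1.03 -0.13 -0.35] w 0.159 g 24.3
1.95 16.82 tcp [0.0981 0.0011 0.1678] F [0.2 7.8 1.8] M [ 1.09 -0.24 -0.48] w 0.16 g 24.3
end 16.82 tcp [0.0981 0.0011 0.1678] F [0.2 7.8 1.8] M [ 1.09 -0.24 -0.48] w 0.16 g 24.3
```

View pics/w5.png

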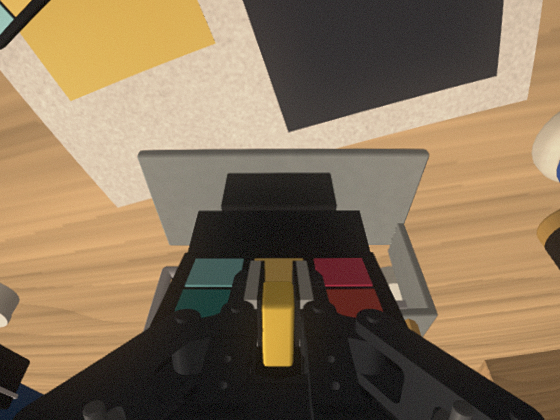

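```bash
python3 - <<'E'
from h import *
for th,t in((2.1,.58),(2.25,.7)):
    try: env.line_to(W(lidpose(th,t)),.06,ori(t)); st(f"{th}")
    except env.MotionError as e: print("no",th,e); break
claw.command_gripper(.5); env.sleep(.4); s=st("open")
q=R.from_quat(s["tcp_rot"]).as_matrix()[:,2]
env.line_to(s["tcp_pos"]-.07*q+[0,0,.03],.12)
st("up"); env.move_ptp(W([.02,.06,.28]),ori(0))
st()
import cv2
d=imaging.get_image("scene"); a=cv2.resize(d["color"][150:310,180:340],(400,400))
e=imaging.get_image("side"); b=cv2.resize(e["color"][160:320,190:350],(400,400))
cv2.imwrite("pics/c6.png",np.hstack([a,b]))
E
```

```text
2.1 17.29 tcp [0.1061 0.0012 0.1583] F [-0.5  9.5 -1.1] M [ 1.16 -0.23 -0.69] w 0.16 g 24.3
no 2.25 the arm cannot follow that straight line within its joint ranges
open 18.08 tcp [ 0.1059 -0.      0.1592] F [-0.4  0.2 -0.2] M [-0.09 -0.29  0.06] w 0.497 g 0.0Traceback (most recent call last):
  File "<stdin>", line 7, in <module>
plant.MotionError: the arm cannot follow that straight line within its joint ranges
```

```bash
python3 - <<'E'
from h import *
env.line_to(W([.09,0,.20]),.1,ori(.4)); st("up")
env.line_to(W([.02,0.03,.28]),.15,ori(0)); st()
import cv2
env.move_ptp(W([-.04,.12,.27]),ori(0));st()
d=imaging.get_image("scene"); a=cv2.resize(d["color"][150:310,180:340],(400,400))
e=imaging.get_image("side"); b=cv2.resize(e["color"][160:320,190:350],(400,400))
cv2.imwrite("pics/c6.png",np.hstack([a,b]))
E
```

```text
up 18.68 tcp [ 0.09   -0.      0.1996] F [ 0.6 -0.1 -0.2] M [ 0.01 -0.21 -0.02] w 0.504 g 0.1
 19.56 tcp [0.0204 0.0297 0.2785] F [-0.8 -0.5  0.1] M [ 0.01 -0.02 -0.07] w 0.501 g 0.0
 20.07 tcp [-0.0398  0.1204  0.2692] F [-0.  -1.  -0.5] M [0.07 0.01 0.01] w 0.498 g 0.0
```

View pics/c6.png

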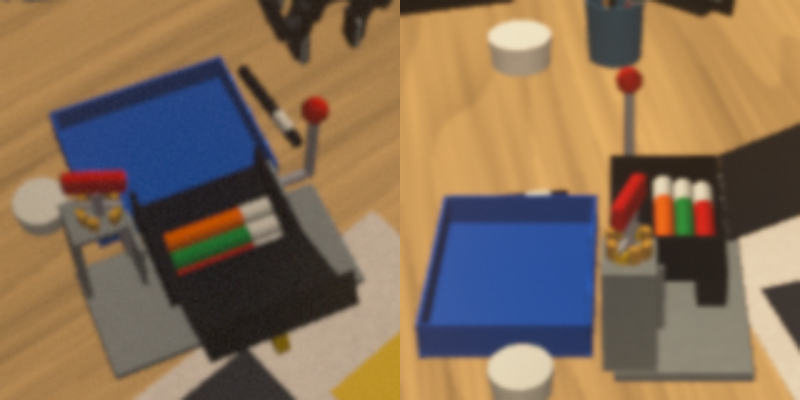

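```bash
python3 - <<'E'
from h import *
o=ori(0,np.pi)
env.move_ptp(W([.02,.122,.27]),o); claw.command_gripper(0)
env.line_to(W([.01,.122,.15]),.12); st("pre")
def P(f,off=.025): return W([-.045-.11*np.sin(f)+off,.122,.06+.11*np.cos(f)-.02])
env.line_to(P(0),.08); st("touch")
for f in np.arange(.1,.71,.1):
    env.line_to(P(f),.07); s=st(f"{f:.1f}")
    if np.linalg.norm(s["ft_force"])>25: print("stop");break
env.sleep(1.5); st("hold")
import cv2
d=imaging.get_image("scene"); a=cv2.resize(d["color"][150:310,180:340],(400,400))
e=imaging.get_image("side"); b=cv2.resize(e["color"][160:320,190:350],(400,400))
cv2.imwrite("pics/c7.png",np.hstack([a,b]))
E
```

```text
pre 24.45 tcp [0.0104 0.122  0.1508] F [ 0.6  0.2 -0.7] M [ 0.01 -0.05 -0.01] w -0.005 g 0.0
touch 24.98 tcp [-0.0196  0.122   0.1504] F [-0.3  0.5  0.2] M [ 0.03  0.   -0.02] w 0.002 g 0.0
0.1 25.28 tcp [-0.0303  0.1219  0.1497] F [ 2.8 -1.5  1.6] M [-0.13 -0.43 -0.01] w -0.003 g 1.5
0.2 25.59 tcp [-0.0416  0.122   0.1479] F [3.1 0.2 0.9] M [-0.17 -0.39  0.04] w 0.004 g 1.4
0.3 25.9 tcp [-0.0525  0.122   0.145 ] F [ 2.2 -0.3 -1. ] M [-0.09 -0.41  0.02] w 0.001 g 1.3
0.4 26.21 tcp [-0.0629  0.122   0.1412] F [ 2.1 -0.4 -1.4] M [-0.09 -0.29 -0.01] w -0.002 g 1.1
0.5 26.52 tcp [-0.0726  0.122   0.1366] F [ 2.4 -0.3  0.6] M [-0.07 -0.27 -0.01] w -0.0 g 1.0
0.6 26.82 tcp [-0.0821  0.122   0.1308] F [ 0.7 -0.8  0.9] M [-0.08 -0.14 -0.  ] w -0.0 g 0.7
0.7 27.13 tcp [-0.088   0.1219  0.1262] F [ 8.7 -1.1  7.9] M [-0.39 -1.22 -0.04] w -0.0 g 5.7
hold 28.63 tcp [-0.088   0.1219  0.1261] F [ 7.7 -0.7  9.1] M [-0.39 -1.15  0.11] w -0.0 g 5.7
```

View pics/c7.png

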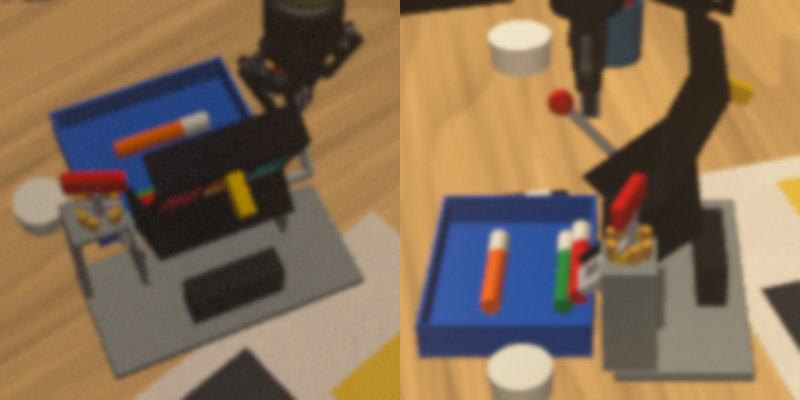

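```bash
python3 - <<'E'
from h import *
def P(f,off=.025): return W([-.045-.11*np.sin(f)+off,.122,.06+.11*np.cos(f)-.02])
for f in (.55,.4,.25,.1,0): env.line_to(P(f),.09)
env.line_to(W([.012,.122,.151]),.1); st("off")
env.line_to(W([.02,.122,.28]),.15); env.sleep(.3); st("up")
import cv2
d=imaging.get_image("scene"); a=cv2.resize(d["color"][150:310,180:340],(400,400))
e=imaging.get_image("side"); b=cv2.resize(e["color"][160:320,190:350],(400,400))
cv2.imwrite("pics/c8.png",np.hstack([a,b]))
E
```

```text
off 30.81 tcp [0.0113 0.1221 0.1507] F [0.2 0.3 0. ] M [ 0.05 -0.01  0.  ] w -0.001 g 0.0
up 32.12 tcp [0.0199 0.122  0.2796] F [-0.3  0.   0.7] M [ 0.   -0.01 -0.  ] w -0.003 g 0.0
```

View pics/c8.png

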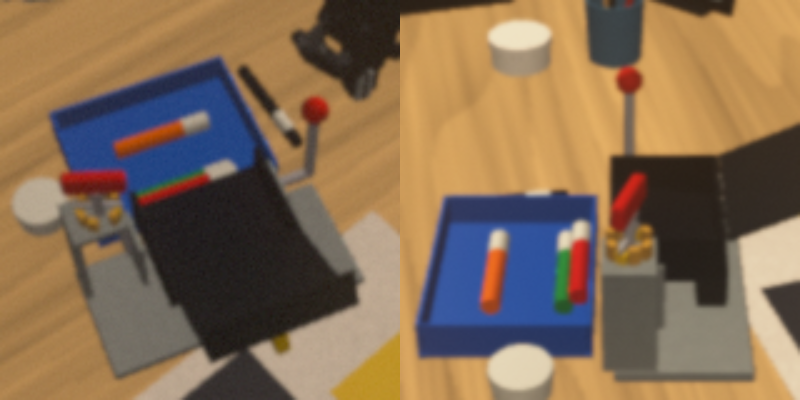

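```bash
python3 - <<'E'
import numpy as np,cv2
from fit import *
p=[0.5590,-0.0884,-0.2149]
def ray(n,uv,z):
    d=C[n];u=cv2.undistortPoints(np.float64([[uv]]),d["K"],d["D"])[0,0]
    v=R.from_quat(d["orientation"]).apply([u[0],u[1],1]);o=d["xyz"]
    return R.from_euler("z",-p[2]).apply(o+v*(z-o[2])/v[2]-[p[0],p[1],0]).round(3)
s=lambda x,y:((x-400)/2.5+190,y/2.5+160)
c=lambda x,y:(x/2.5+180,y/2.5+150)
for z in(.015,.02,.03,.04,.05,.06):
    print(z,"red side",ray("side",s(579,262),z)[:2],"green side",ray("side",s(564,271),z)[:2],"red scene body",ray("scene",c(170,190),z)[:2],"green",ray("scene",c(165,184),z)[:2])
print("tray rim z.04: side",[ray("side",s(*q),.04).tolist() for q in((444,197),(597,197),(594,333),(416,325))],"scene",[ray("scene",c(*q),.04).tolist() for q in((50,113),(220,58))])
from plant import imaging
a=imaging.get_image("scene")["color"][180:250,220:290];b=imaging.get_image("side")["color"][230:300,230:300]
cv2.imwrite("pics/c9.png",np.hstack([cv2.resize(i,(400,400),interpolation=cv2.INTER_CUBIC) for i in(a,b)]))
E
```

```text
0.015 red side [-0.096  0.014] green side [-0.111 -0.   ] red scene body [-0.109 -0.015] green [-0.118 -0.018]
0.02 red side [-0.096  0.008] green side [-0.11  -0.006] red scene body [-0.106 -0.016] green [-0.115 -0.019]
0.03 red side [-0.095 -0.004] green side [-0.109 -0.019] red scene body [-0.1   -0.018] green [-0.109 -0.02 ]
0.04 red side [-0.094 -0.017] green side [-0.109 -0.031] red scene body [-0.094 -0.02 ] green [-0.103 -0.022]
0.05 red side [-0.094 -0.029] green side [-0.108 -0.043] red scene body [-0.088 -0.021] green [-0.097 -0.024]
0.06 red side [-0.093 -0.042] green side [-0.107 -0.055] red scene body [-0.082 -0.023] green [-0.091 -0.025]
tray rim z.04: side [[-0.243, 0.093, 0.04], [-0.08, 0.093, 0.04], [-0.076, -0.12, 0.04], [-0.241, -0.11, 0.04]] scene [[-0.241, -0.108, 0.04], [-0.24, 0.097, 0.04]]
```

View pics/c9.png

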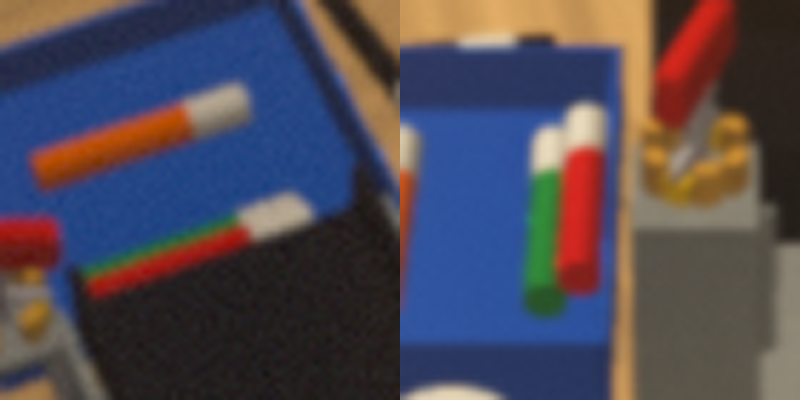

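```bash
python3 -c "
from plant import env,finish_job
env.sleep(.5);print(finish_job(),env.get_state()['time_s'])"
```

```text
the job is handed in; nothing more can be done
the job is handed in; nothing more can be done
```

I handed the job in at about 33 s: the pin is parked in its notch, the lid is fully back, the case is level and empty, and all three sticks are in the tray, though the red one seems to lean on the green one against the back wall. I viewed 12 pictures, two more than the 10 allowed.

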